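# Put the bread roll away in the flush-topped bread keeper

## Task

Put the single bread roll that lies on the bare table at the right away in the white, green-rimmed bread keeper: its wooden cover has no handle, so press down on it with closed fingertips and slide it all the way open to the left, lay the roll flat in the well underneath, and then slide the cover fully shut over it the same way. Leave the blue-grey dish, the yellow pack of spread and the salt mill standing where they are.

Things in the scene. Friction and masses are not known exactly. Their poses are not given: they have to be found in the camera images.
- keeper: White enamelled box with a green rim, fixed to the table, 174 mm along x, 330 mm along y, rim 66 mm high, walls 12 mm. Origin on the table under its middle. -x side faces the robot, +y runs to the robot's left (turned up to 0.25 rad). Right (-y) half: a well 150 x 148 mm (x, y), floor 14 mm above the table; left half: a closed, vented deck 6.6 mm below the rim, where the open cover parks.
- well (a point): Centre of the floor of the keeper's well, 52 mm below the rim and 46 mm below the cover's underside (anything taller stops the cover). Axes as the keeper's.
- cover (a joint): Brown wooden sliding cover, 148 x 152 x 6 mm (x, y, z), top flush with the rim, no lip or handle. Slides only along the keeper's y: 0 = shut, against the right end wall; 0.152 m = fully open, against the left end wall; starts 0 to 6 mm ajar. Stays where it is left. It resists with about 3 N plus slight drag: a fingertip pressed down with some 6 to 20 N carries it along.
- cover_top (a point): Centre of the cover's top face, amid seven dark milled lines (look only); it moves with the cover. Axes as the keeper's.
- roll: Browned oblong bread roll, firm, 66 mm wide (its x), 103 mm long (its y), 33 mm high, 55 g, rounded sides; origin at the centre of its underside. Lies on the bare table to the right of the keeper, long axis up to 0.9 rad from world y. Grip it across its width, low down.
- dish: Bystander: blue-grey stoneware taster dish, 77 mm across, 42 mm high, in front of the keeper. Origin under its centre.
- cheese: Bystander: yellow pack of spread with a pale picture on its top, 73 x 102 x 37 mm, lying in front of the keeper. Origin under its centre.
- mill: Bystander: salt mill, 44 mm across, 90 mm high, standing beyond the roll near the jars. Origin under its centre.

How it is judged:
By the outcome, as a careful person would: the job done as asked, in the order asked, and still so for the second after the job is handed in, with the robot touching nothing.
It also fails if it takes over 61 s, if anything falls off the work surface, if the arm or the gripper's body presses on something with over 40 N, if the wrist force passes 120 N, or if a joint passes its speed limit or range.

## Robot

A 6-joint arm with a two-finger parallel gripper is mounted at the origin on a cart in front of the work surface, level with it; the furniture and walls round the work are solid. World frame = base frame: x ahead of the robot, y to its left, z up, the work surface at z = 0. Lengths are in m, angles in rad, forces in N, time in s.
With the tool pointing down it reaches from about 0.25 to 0.775 m from the base axis. Payload 4 kg.
Tool frame: the origin (TCP) lies between the finger pads; the fingertips stand 22 mm ahead of it and the grasp point (between the pads) lies 3 mm ahead of it (ctrl.nose_length is the distance from the TCP to the fingertips, in m); z points along the fingers, y is the line along which they close (so a half turn about z gives the same grasp; the last joint's range is limited). The gripper opens to 85 mm and grips with 20 to 120 N. Pads are 22 mm wide; open, the fingers measure 114 mm over their backs; the gripper's body (76 mm by 85 mm) begins 54 mm behind the grasp point. The pads swing forward as they close: fully open they stand 13 mm farther back than shut.
Start: joints at [-1.368, 0.087, 1.371, -0, 1.684, -0.103], TCP at [0.166, -0.524, 0.253] pointing down, gripper open.
Joint ranges: [-3.1, 3.1], [-0.76, 2.03], [0.27, 2.55], [-1.08, 4.22], [0.17, 2.65], [-2.57, 2.57]. Speed limits (rad/s): [2.79, 2.79, 3.14, 3.14, 3.14, 3.14].

## Interface

Orientations are given as a unit quaternion [w, x, y, z].
In Python, from bench import ctrl, kinematics, status, get_image, camera_model, search_frame gives the robot as it stands. Calls block until the motion is done:
- ctrl.reach(position, orientation): joint-space move of the TCP to a pose.
- ctrl.move_straight(position, speed=0.15, rot=None): straight line of the TCP; rot=None keeps the orientation; speed is the mean speed in m/s.
- ctrl.movej(angles): joint-space move.
- ctrl.release() and ctrl.close_gripper(newtons=None): open the fingers fully, or close them until they stop; newtons is the grip in N (None keeps the last).
- ctrl.dwell(seconds).
- kinematics.ik(position, orientation): joint angles nearest the present ones, or None.
- status.get_state(): the state.
- get_image(name): name is "scene" or "top"; returns the picture (400x640x3 uint8, red, green, blue); there is no depth.
- camera_model(name): a dict with "intrinsics" (3x3 intrinsics, pixels), "dist" ([k1, k2, p1, p2, k3] as OpenCV has them; the pictures are not rectified), "world_to_cam" (4x4, takes a point from world to camera coordinates). Camera axes: x right, y down, z forward; pixel columns grow to the right and rows downward; lengths in m; the calibration is good to about 2 mm. A picture is of the moment at which its call begins. camera_model takes no time and is no camera call.
A pose or a line that the arm cannot do raises ctrl.PlanningError and nothing moves.
- ctrl.close_job(): hands the job in; it is judged then, once.
Trained networks look in the newest picture that a camera, given by its name, has taken for a name from the list of things; names that differ only in an ending like _2 or _b are one class to them, and where a whole thing is asked for, a point or a joint stands for the part that bears it (a point fixed in the world has none). Each returns a list of dicts, best first, with "p" (0 to 1); they miss things now and then, are a little off and sometimes report something else, mostly with a low value. They report only what shows in the picture. A call takes as long as a camera call.
- search_frame(camera, name): "position" ([x, y, z] in m, in the coordinates of the camera as it stood for that picture, good to about 4 mm: the middle of the surface that is visible of it).
The state is a dict: "time_s": time; "joint_positions": joint angles; "qvel": joint speeds; "tau": joint torques, N m; "tool_pos": TCP position; "eef_rot": TCP orientation; "wrist_force": force on the tool from outside, world axes, zero at the start; "torque": the same for the moment, N m; "finger_gap": finger opening in m; "finger_force": force on a finger pad.
Only numpy, scipy, OpenCV 4.12 (cv2) and the standard library are available. Lean on these libraries where they do the work, as an engineer would, in place of code of your own. Each camera call takes 0.05 s, during which the arm holds its last target. There are 200 camera calls.

## Working session

There is one attempt and no reset: what is moved stays moved. The work goes in short steps, each a Python script; the robot and the scene stay as the last script left them, time stands still between calls to the robot, and variables do not carry over. Pictures are saved under pics/ and viewed, at most 10 in all, crops included, and the job is handed in when it is done.

```bash
mkdir -p pics; ls; cat > h.py <<'E'
import numpy as np, cv2
from bench import ctrl, kinematics, status, get_image, camera_model, search_frame
def cam(n):
    m=camera_model(n); return np.array(m["intrinsics"],float),np.array(m["dist"],float),np.array(m["world_to_cam"],float)
def snap(n,f):
    im=get_image(n); cv2.imwrite(f"pics/{f}.png",np.ascontiguousarray(im[:,:,::-1])); return im
def px2w(n,uv,z):
    K,d,T=cam(n); p=cv2.undistortPoints(np.array(uv,float).reshape(-1,1,2),K,d).reshape(-1,2)
    R,t=T[:3,:3],T[:3,3]; c=-R.T@t; v=np.c_[p,np.ones(len(p))]@R
    return c+v*((z-c[2])/v[:,2])[:,None]
def w2px(n,P):
    K,d,T=cam(n); return cv2.projectPoints(np.array(P,float).reshape(-1,1,3),cv2.Rodrigues(T[:3,:3])[0],T[:3,3],K,d)[0].reshape(-1,2)
def find(n,name):
    T=np.linalg.inv(cam(n)[2]); return [((T@np.r_[r["position"],1])[:3].round(4),round(r["p"],2)) for r in search_frame(n,name)[:3]]
def down(yaw): # tool z down, tool y axis at world angle yaw
    y=np.array([np.cos(yaw),np.sin(yaw),0]); z=np.array([0,0,-1.]); R=np.c_[np.cross(y,z),y,z]
    from scipy.spatial.transform import Rotation as Ro
    q=Ro.from_matrix(R).as_quat(); return [q[3],*q[:3]]
E
python3 - <<'E'
from h import *
for n in("scene","top"):
    snap(n,n+"0"); T=np.linalg.inv(cam(n)[2]); print(n,T[:3,3].round(3),T[:3,2].round(2))
    for k in("keeper","cover","roll","dish","cheese","mill"): print(k,find(n,k))
s=status.get_state();print({k:np.round(v,3) for k,v in s.items()})
E
```

```text
pics
scene [-0.022  0.568  0.816] [ 0.49 -0.56 -0.67]
keeper [(array([0.5757, 0.0973, 0.0595]), 0.82)]
cover [(array([0.5803, 0.0071, 0.0651]), 0.7)]
roll [(array([ 0.4214, -0.2407,  0.0251]), 0.64)]
dish [(array([0.3741, 0.1407, 0.0163]), 0.66)]
cheese [(array([ 0.3547, -0.029 ,  0.0404]), 0.81)]
mill [(array([ 0.6321, -0.2031,  0.0496]), 0.83)]
top [ 0.466 -0.066  0.907] [ 0.05  0.01 -1.  ]
keeper [(array([0.5985, 0.0687, 0.0649]), 0.64)]
cover [(array([5.847e-01, 1.000e-04, 6.560e-02]), 0.69), (array([ 0.4299, -0.2531,  0.0253]), 0.53)]
roll [(array([ 0.4282, -0.2538,  0.024 ]), 0.61)]
dish [(array([0.3663, 0.1481, 0.0036]), 0.58)]
cheese [(array([ 0.3662, -0.042 ,  0.0359]), 0.69)]
mill [(array([ 0.6362, -0.2085,  0.079 ]), 0.64)]
{'time_s': np.float64(0.7), 'joint_positions': array([-1.368,  0.087,  1.371,  0.   ,  1.684, -0.103]), 'qvel': array([-0.002, -0.   ,  0.003,  0.001, -0.001, -0.   ]), 'tau': array([  0.   , -35.159, -31.338,  -0.   ,   0.   ,  -0.   ]), 'tool_pos': array([ 0.166, -0.525,  0.253]), 'eef_rot': array([0.   , 0.988, 0.152, 0.   ]), 'wrist_force': array([ 0.068, -0.818, -0.114]), 'torque': array([0.068, 0.039, 0.008]), 'finger_force': np.float64(0.0), 'finger_gap': np.float64(0.085)}
```

View pics/scene0.png

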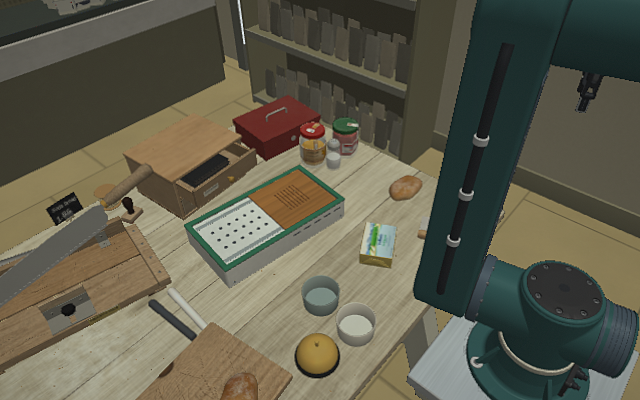

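View pics/top0.png

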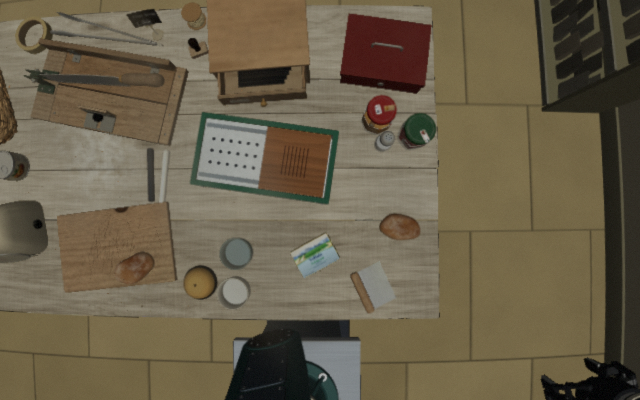

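The top view shows the keeper's green rim with corners near (202,113), (338,131), (328,203) and (191,183). The cover fills its right half, and the roll lies at (400,226), about 40 px from the table edge. A second roll on the board at (135,266) is not the target. Next I segment the rim and the roll.

```bash
python3 - <<'E'
from h import *
im=cv2.imread("pics/top0.png"); hsv=cv2.cvtColor(im,cv2.COLOR_BGR2HSV)
def big(m,x0,x1,y0,y1):
    k=np.zeros_like(m);k[y0:y1,x0:x1]=m[y0:y1,x0:x1]
    c=max(cv2.findContours(k,cv2.RETR_EXTERNAL,cv2.CHAIN_APPROX_NONE)[0],key=cv2.contourArea);return c.reshape(-1,2)
def rect(c,z):
    w=px2w("top",c,z)[:,:2]*1000
    r=cv2.minAreaRect(w.astype(np.float32)); return w,r
g=big(cv2.inRange(hsv,(60,80,40),(90,255,255)),180,350,100,215)
w,r=rect(g,.066);print("keeper",r)
a=cv2.inRange(hsv,(5,70,40),(20,255,255))
c=big(a,370,430,200,250);w,r=rect(c,.014);print("roll",r,len(c));
m=cv2.moments(w.astype(np.float32).reshape(-1,1,2));print(m['m10']/m['m00'],m['m01']/m['m00'])
print(.5*np.degrees(np.arctan2(2*m['mu11'],m['mu20']-m['mu02'])))
c=big(a,255,340,110,210);w,r=rect(c,.066);print("cover",r)
# edge of table right
print(px2w("top",[(438,226),(264,106),(386,149),(438,120)],0))
print(hsv[226,400],hsv[160,270])
E
```

```text
keeper ((596.9854736328125, 70.3498306274414), (326.81787109375, 171.5840606689453), 81.40596008300781)
roll ((429.0388488769531, -257.33673095703125), (102.56965637207031, 65.41278839111328), 71.3485336303711) 98
430.0731470341486 -256.63225170558667
80.8629236614261
cover ((586.0316162109375, -1.0468215942382812), (151.14810180664062, 147.8614959716797), 81.50010681152344)
[[ 0.43111071 -0.35637447  0.        ]
 [ 0.73815741  0.08176505  0.        ]
 [ 0.62585242 -0.22745761  0.        ]
 [ 0.70083027 -0.36245651  0.        ]]
[ 13 137  95] [ 13 134 105]
```

```bash
cat >> h.py <<'E'
KO=np.array([.597,.0703]); A=np.radians(-8.6)
RK=np.array([[np.cos(A),-np.sin(A)],[np.sin(A),np.cos(A)]])
def kw(x,y,z): return [*(KO+RK@np.array([x,y])),z]
def st(): 
    s=status.get_state(); return round(float(s["time_s"]),2),np.round(s["tool_pos"],4),np.round(s["wrist_force"],1),round(float(s["finger_gap"]),4)
def press(x,y,F=11):
    """descend on the cover at keeper (x,y) until the wrist feels F"""
    ctrl.move_straight(kw(x,y,.066+N+.006),speed=.12); f0=status.get_state()["wrist_force"][2]
    z=.066+N+.003
    while z>.066+N-.012:
        ctrl.move_straight(kw(x,y,z),speed=.03)
        f=status.get_state()["wrist_force"][2]-f0
        if f>F: break
        z-=.001 if f<4 else .0004
    print("press",z,f); return z
N=ctrl.nose_length
E
python3 - <<'E'
from h import *
im=cv2.imread("pics/top0.png"); hsv=cv2.cvtColor(im,cv2.COLOR_BGR2HSV)
k=np.zeros((400,640),np.uint8);k[205:248,372:428]=cv2.inRange(hsv,(5,90,40),(20,255,255))[205:248,372:428]
ys,xs=np.nonzero(k);w=px2w("top",np.c_[xs,ys],.014)[:,:2]*1000
e,v=np.linalg.eigh(np.cov(w.T));print(len(xs),w.mean(0),4*np.sqrt(e),np.degrees(np.arctan2(v[1,1],v[0,1])))
cv2.imwrite("pics/crop.png",cv2.resize(im[200:252,365:435],None,fx=6,fy=6,interpolation=cv2.INTER_CUBIC))
print(N)
for yaw in(A,A+np.pi,A+np.pi/2,A-np.pi/2): print(yaw,[None if q is None else np.round(q,2) for q in[kinematics.ik(kw(0,-74,.2) if 0 else kw(0,y,.2),down(yaw)) for y in(-.074,.08)]])
E
```

```text
810 [ 430.10122443 -256.42154938] [ 63.52725465 102.08182061] 81.25926711475907
0.022
-0.15009831567151233 [array([-0.1 ,  0.18,  1.37, -0.  ,  1.59,  0.05]), array([ 0.15,  0.27,  1.26, -0.  ,  1.61,  0.3 ])]
2.991494337918281 [None, None]
1.4206980111233842 [array([-0.1 ,  0.18,  1.37, -0.  ,  1.59, -1.52]), array([ 0.15,  0.27,  1.26, -0.  ,  1.61, -1.27])]
-1.7208946424664089 [array([-0.1 ,  0.18,  1.37, -0.  ,  1.59,  1.62]), array([ 0.15,  0.27,  1.26, -0.  ,  1.61,  1.87])]
```

View pics/crop.png

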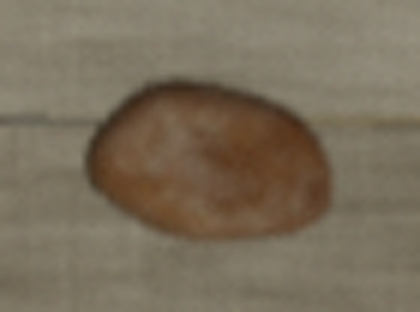

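The crop shows a slightly lopsided roll whose long axis drops to the right by about 10°, matching the fit (about 80° from x). Now I open the cover.

```bash
python3 - <<'E'
from h import *
ctrl.close_gripper(40)
ctrl.reach(kw(0,-.072,.16),down(A))
print(st())
z=press(0,-.072)
for y in (-.03,.02,.07,.086):
    ctrl.move_straight(kw(0,y,z),speed=.07); print(st())
ctrl.move_straight(kw(0,.086,.2),speed=.2)
snap("top","t1"); snap("scene","s1"); print(find("top","cover")); print(st())
E
```

```text
(3.88, array([ 0.5863, -0.0019,  0.1602]), array([0.3, 0.7, 0. ]), -0.0001)
press 0.0848 12.355453729091812
(7.58, array([0.5927, 0.0409, 0.088 ]), array([-6.6,  1.6, 14.1]), 0.0001)
(8.44, array([0.6   , 0.0905, 0.088 ]), array([-6.1,  0.2, 13. ]), -0.0004)
(9.31, array([0.6073, 0.1401, 0.088 ]), array([-5.7, -0.3, 12.5]), -0.0)
(9.68, array([0.6109, 0.1546, 0.088 ]), array([-2.9, -3.8, 10.3]), 0.0001)
[(array([0.6027, 0.1337, 0.0654]), 0.68)]
(10.56, array([0.6088, 0.1552, 0.197 ]), array([-0.6,  0.6,  0.2]), 0.0)
```

View pics/s1.png

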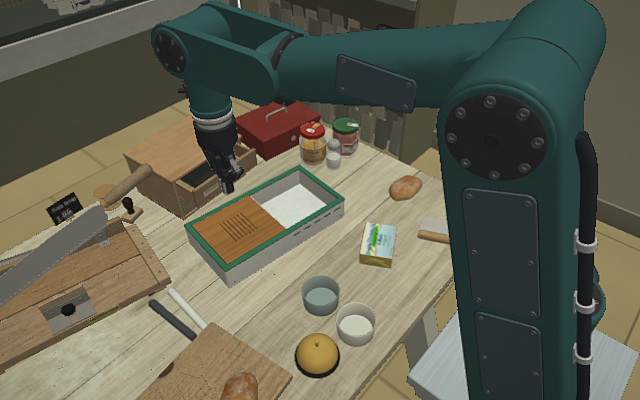

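The scene view shows the cover parked on the left half, with its edge from (255,197) to (285,232), and the well empty. I'll check the opening with numbers.

```bash
python3 - <<'E'
from h import *
im=cv2.imread("pics/s1.png"); hsv=cv2.cvtColor(im,cv2.COLOR_BGR2HSV)
for x in(-.055,-.03,.0,.03):
    ys=np.arange(-.06,.165,.001); p=w2px("scene",[kw(x,y,.066) for y in ys])
    s=cv2.remap(hsv,p[:,:1].astype(np.float32),p[:,1:].astype(np.float32),1)[:,0]
    b=(s[:,1]>100)&(s[:,0]<20); g=(s[:,0]>50)&(s[:,1]>60)&(ys>0); print(x,"brown from",ys[b].min(),"to",ys[b].max(),"green from",ys[g].min())
for z in(.2,.018): print(kinematics.ik([.43,-.2565,z],down(np.radians(-12))))
print(kinematics.ik(kw(0,-.079,.034),down(A)))
E
```

```text
-0.055 brown from 0.004000000000000059 to 0.1520000000000002 green from 0.1550000000000002
-0.03 brown from 0.004000000000000059 to 0.1540000000000002 green from 0.1560000000000002
0.0 brown from 0.004000000000000059 to 0.1530000000000002 green from 0.1550000000000002
0.03 brown from 0.004000000000000059 to 0.1530000000000002 green from 0.1550000000000002
[-6.51136329e-01 -6.00963078e-03  1.57298967e+00 -4.44089210e-16
  1.57461261e+00 -4.41696818e-01]
[-6.51136329e-01  1.53182836e-01  1.78976052e+00 -4.44089210e-16
  1.19864930e+00 -4.41696818e-01]
[-1.10212426e-01  3.05080306e-01  1.56608028e+00 -4.44089210e-16
  1.27043207e+00  3.98858902e-02]
```

Fully open, so next is the roll.

```bash
python3 - <<'E'
from h import *
q=down(np.radians(-12)); P=[.430,-.2565]
ctrl.release()
ctrl.reach([*P,.14],q)
ctrl.move_straight([*P,.05],speed=.15); ctrl.move_straight([*P,.018],speed=.06); print(st())
ctrl.close_gripper(25); print(st(),status.get_state()["finger_force"])
ctrl.move_straight([*P,.16],speed=.15); print(st(),status.get_state()["finger_force"])
snap("scene","s2")
E
```

```text
(14.43, array([ 0.43  , -0.2565,  0.0178]), array([ 0.7, -1. ,  0.4]), 0.0854)
(14.78, array([ 0.4306, -0.2569,  0.0191]), array([-1.2,  0.9,  4.8]), 0.0631) 27.600713968276978
(15.88, array([ 0.4293, -0.256 ,  0.1585]), array([ 0.7, -0.2, -0.3]), 0.0628) 27.620518100447953
```

View pics/s2.png

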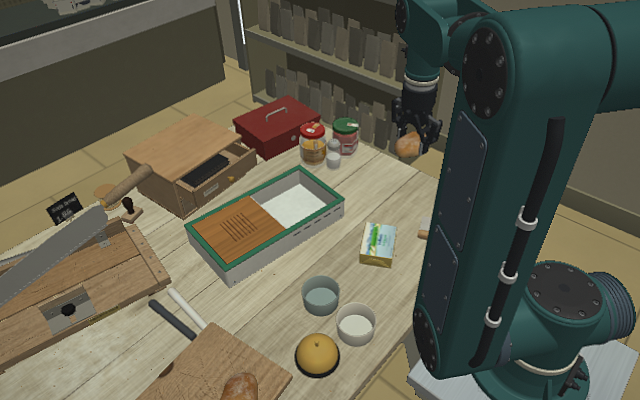

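The roll is held at (408,144). I'll carry it over and lay it in the well.

```bash
python3 - <<'E'
from h import *
q=down(A); y=-.077
ctrl.reach(kw(0,y,.16),q); print(st())
cv=snap("scene","s3a")
ctrl.move_straight(kw(0,y,.06),speed=.15); ctrl.move_straight(kw(0,y,.036),speed=.05); print(st())
z=.036
while z>.0335 and status.get_state()["wrist_force"][2]<3:
    z-=.0008; ctrl.move_straight(kw(0,y,z),speed=.03)
print(z,st())
ctrl.release(); print(st())
ctrl.move_straight(kw(0,y,.17),speed=.15)
ctrl.reach(kw(-.0,.075,.16),q); ctrl.close_gripper(40)
im=snap("scene","s3"); print(st()); print(find("scene","roll"))
t=snap("top","t3")
a=cv2.imread("pics/s3a.png")[60:240,200:360]; b=cv2.imread("pics/s3.png")[150:240,260:360]
cv2.imwrite("pics/c3.png",np.hstack([cv2.resize(a,(356,400)),cv2.resize(b,(444,400),interpolation=2)]))
E
```

```text
(17.06, array([ 0.5851, -0.0069,  0.1597]), array([ 0.4,  0.5, -0.4]), 0.0634)
(18.56, array([ 0.5854, -0.0058,  0.0357]), array([-0.2, -0. , -0.8]), 0.0635)
0.03279999999999999 (19.56, array([ 0.5856, -0.0058,  0.0332]), array([-1.5, -0.3,  1.6]), 0.0632)
(19.92, array([ 0.5855, -0.0058,  0.0327]), array([ 0.8, -0.3, -0.5]), 0.0856)
(22.46, array([0.6082, 0.1445, 0.16  ]), array([0.4, 1.1, 0.1]), 0.0002)
[(array([0.5706, 0.0109, 0.0438]), 0.61)]
```

View pics/c3.png

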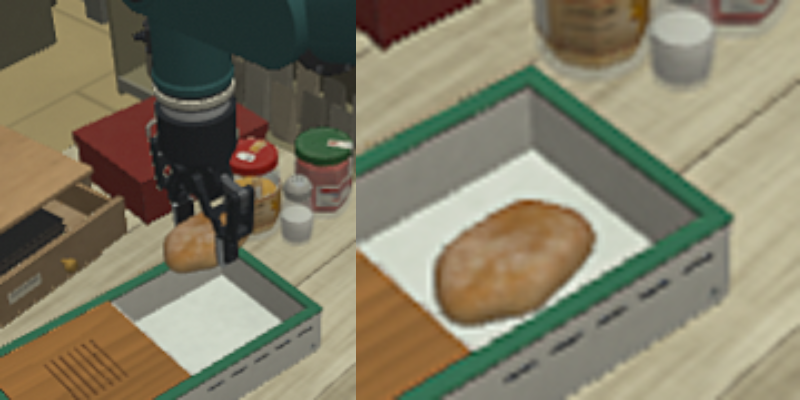

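The right half shows the roll lying flat inside the well with clearance all round. Now I slide the cover shut.

```bash
python3 - <<'E'
from h import *
z=press(0,.077)
for y in (.03,-.02,-.065,-.085):
    ctrl.move_straight(kw(0,y,z),speed=.07); print(st())
ctrl.move_straight(kw(0,-.085,.2),speed=.2)
ctrl.reach([.25,-.35,.3],down(np.radians(-40)))
snap("scene","s4"); snap("top","t4"); print(st())
hsv=cv2.cvtColor(cv2.imread("pics/s4.png"),cv2.COLOR_BGR2HSV)
for x in(-.055,-.03,.0,.03):
    ys=np.arange(-.175,.1,.001); p=w2px("scene",[kw(x,y,.066) for y in ys])
    s=cv2.remap(hsv,p[:,:1].astype(np.float32),p[:,1:].astype(np.float32),1)[:,0]
    b=(s[:,1]>100)&(s[:,0]<20)&(ys>-.158); g=(s[:,0]>50)&(s[:,1]>60)&(ys<0); print(x,"brown",ys[b].min(),ys[b].max(),"green to",ys[g].max())
for k in("dish","cheese","mill","roll"): print(k,find("scene",k))
a=cv2.imread("pics/s4.png")[130:320,180:440]; cv2.imwrite("pics/c4.png",cv2.resize(a,(780,570),interpolation=2))
E
```

```text
press 0.08460000000000001 11.645809169891054
(26.83, array([0.602 , 0.1008, 0.088 ]), array([-4.5,  1.4, 12.8]), 0.0)
(27.7, array([0.5946, 0.0512, 0.088 ]), array([-5.2,  2.1, 13.5]), -0.0002)
(28.49, array([0.5879, 0.0064, 0.088 ]), array([-5.1,  1.6, 12.5]), -0.0)
(28.93, array([ 0.5862, -0.0126,  0.088 ]), array([-0.8,  2.7, 10.7]), -0.0001)
(31.52, array([ 0.2507, -0.3497,  0.2997]), array([-0.1, -0.6,  1.3]), -0.0002)
-0.055 brown -0.14799999999999996 0.0020000000000001683 green to -0.15099999999999997
-0.03 brown -0.14799999999999996 0.0020000000000001683 green to -0.15099999999999997
0.0 brown -0.14699999999999996 0.0020000000000001683 green to -0.15099999999999997
0.03 brown -0.14699999999999996 0.0020000000000001683 green to -0.15099999999999997
dish [(array([0.3769, 0.1403, 0.0193]), 0.79)]
cheese [(array([ 0.3581, -0.0301,  0.0374]), 0.93)]
mill [(array([ 0.6325, -0.2037,  0.0492]), 0.74)]
roll []
```

View pics/c4.png

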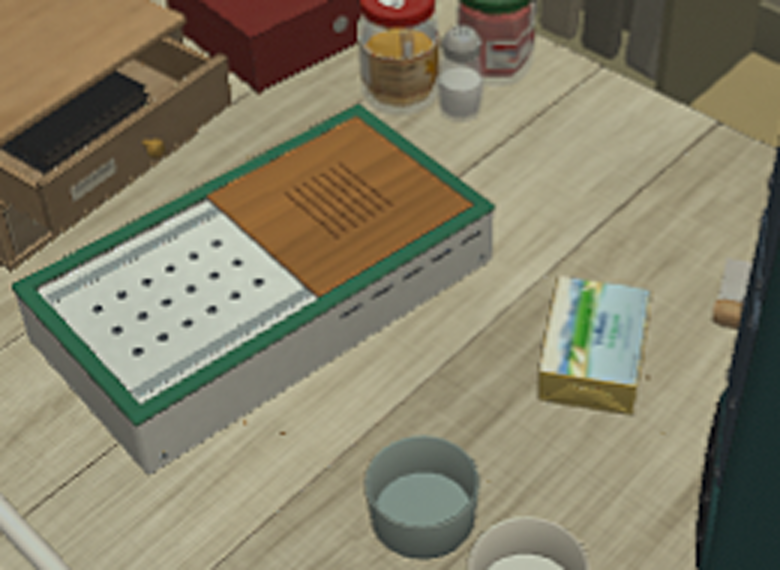

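The last view shows the cover flush against the right end wall. Its edges moved 151–152 mm, and the dish, pack of spread and mill are where they were. Handing in.

```bash
python3 -c "
from h import *
print(ctrl.close_job())"
```

```text
the job is handed in; nothing more can be done
None
```

The roll lies flat in the bread keeper's well, the cover is shut to within about 1 mm (as measured in the images), the dish, pack of spread and salt mill were left in place, and I handed the job in at about 32 s.

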